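# Push the pattern weights home and close the keeper

## Robot

A 6-joint arm with a two-finger parallel gripper is mounted at the origin on the work surface; the furniture and walls round the work are solid. World frame = base frame: x ahead of the robot, y to its left, z up, the work surface at z = 0. Lengths are in m, angles in degrees, forces in N, time in s.
With the tool pointing down it reaches from about 0.375 to 0.9 m from the base axis. Payload 3.1 kg.
Tool frame: the origin (TCP) lies on the centre line of the jaws, within the pads' length; the fingertips stand 8 mm ahead of it and the grasp point (between the pads) lies 11 mm behind it (bot.tip_extent is the distance from the TCP to the fingertips, in m); z points along the fingers, y is the line along which they close (so a half turn about z gives the same grasp; the last joint's range is limited). The gripper opens to 87 mm and grips with 3 to 60 N. Pads are 19 mm wide; open, the fingers measure 117 mm over their backs; the gripper's body (75 mm by 190 mm) begins 51 mm behind the grasp point.
Start: joints at [64.83, 30.224, 82.088, -0, 67.689, -10.227], TCP at [0.161, 0.604, 0.231] pointing down, gripper open.
Joint ranges: [-176.69, 176.69], [-43.24, 126.21], [12.49, 139.97], [-82, 262], [0, 151.66], [-163.58, 163.58]. Speed limits (degrees/s): [159.86, 159.86, 180, 180, 180, 180].

## Interface

Orientations are given as a 3x3 rotation matrix whose columns are the frame's x, y, z axes.
In Python, from rig import bot, vision, workorder gives the robot as it stands.
- The arm moves only by the shell command python3 -m handwheel 'ROWS'. ROWS is JSON, a list of rows, each an object with "delta_rot": the turn, a rotation vector about the tool's x, y, z in rad, a list of three; "xyz": the shift along the tool's x, y, z in mm, a list of three; "hand": the closure, from -1 (fully open) to 1 (shut). A call has exactly 5 rows; each row is the pose to reach, as a shift and turn from the pose commanded when the call began, along the tool's axes at that moment; what a row does not reach only later rows make up. A row lasts 1/8 s, in which the tool goes at most 62.5 mm and 10.7 degrees, less where a joint would pass 70% of its speed; a pose out of reach is approached as far as the arm can. A call with a gripper value outside its range is refused whole. The fingers move at their own pace and stop on an object; the grip force is fixed at half the most. Time passes only in rows, so rows that repeat a pose let the fingers close, or fill a call up. It gives the time, the measured TCP pose, the force, the opening and the grip force at its end, in the units of the state.
- bot.read_state(): the state, without advancing time (a new reading comes with each control period).
- vision.capture(name): name is "scene" or "side" or "wrist"; returns the picture (400x640x3 uint8, red, green, blue); there is no depth.
- vision.camera_model(name): a dict with "camera_matrix" (3x3 intrinsics, pixels), "camera_from_world" (4x4, takes a point from world to camera coordinates). Camera axes: x right, y up, looking along -z (the intrinsics and any distortion apply to the point x, -y, -z); pixel columns grow to the right and rows downward; lengths in m; the calibration is good to about 2 mm. The wrist camera is an equidistant fisheye: a pixel r from the principal point sees the ray r / f radians off the axis. A picture is of the moment at which its call begins: read the wrist's pose just before it. camera_model takes no time and is no camera call; for the wrist camera it gives the pose at the moment of the call.
- workorder.hand_in(): hands the job in; it is judged then, once.
The state is a dict: "time_s": time; "joint_positions": joint angles; "qvel": joint speeds; "tau": joint torques, N m; "position": TCP position; "tcp_rot": TCP orientation; "force": force on the tool from outside, world axes, zero at the start; "moment": the same for the moment, N m; "opening": opening from 0.0 (shut) to 1.0 (fully open); "grasp_force": force on a finger pad.
Only numpy, scipy, OpenCV 4.12 (cv2) and the standard library are available. Lean on these libraries where they do the work, as an engineer would, in place of code of your own. Each camera call takes 0.05 s, during which the arm holds its last target. There are 200 camera calls.

## Task

Put the pattern weights away: with the fingertips, push the row of four steel weights along the wooden rail as one train, touching only the last weight, until the first is against the end stop and all four touch; then push the steel keeper bar round until it lies fully closed, square across the rail behind the row. Do not lift or tip anything, and leave the things on the table beside the rail alone.

Things in the scene. Friction and masses are not known exactly. Their poses are not given: they have to be found in the camera images.
- rail: fixed wooden rail, an open channel 45 mm wide inside (57 over its walls), floor 6 mm and wall tops 16 mm above the table. Origin at table height under the centre line; y along the channel to the end stop, x across it, away from the keeper pivot. Channel from y = -170 mm (open end) to the stop face at +150; stop block 25 mm thick, 42 tall. The four weights stand in it as a touching row short of the stop
- stop_face (a point): middle of the end stop's inner face, on the channel's centre line, 21 mm above the table; same axes as the rail. With the row home the first weight's centre lies 21 mm before it and the last weight's centre 147 mm before it
- weight_1: turned steel pattern weight, an upright round disc 42 mm in diameter and 30 mm tall, about 0.2 kg; origin at the centre of its underside (6 mm above the table, on the rail's floor), z up. First of the row, nearest the end stop
- weight_2: turned steel pattern weight, an upright round disc 42 mm in diameter and 30 mm tall, about 0.2 kg; origin at the centre of its underside (6 mm above the table, on the rail's floor), z up. Second of the row
- weight_3: turned steel pattern weight, an upright round disc 42 mm in diameter and 30 mm tall, about 0.2 kg; origin at the centre of its underside (6 mm above the table, on the rail's floor), z up. Third of the row
- weight_4: turned steel pattern weight, an upright round disc 42 mm in diameter and 30 mm tall, about 0.2 kg; origin at the centre of its underside (6 mm above the table, on the rail's floor), z up. Last of the row, nearest the open end: push this one, with fingertips 18 to 34 mm above the table so that they clear the walls. The row slides at 3 to 10 N until it meets the stop
- keeper (a joint): angle of the keeper, a steel bar 10 mm wide, 18 to 30 mm above the table, on an upright pivot beside the channel; grows counterclockwise from above. 0 = open (points to the open end, 25 degrees outward), 0.43 = parallel to the channel, 2.0 = closed at its limit, square across the channel (along rail x), 5 mm behind a row that is home. Stays where left; about 1 N moves it at its outer half
- keeper_pivot (a point): the keeper's pivot axis, 24 mm above the table, at x = -46, y = -28 mm in the rail frame; the pivot pin tops out 34 mm above the table, on a wooden lug level with the wall tops (16 mm)
- keeper_tip (a point): centre of the round end (14 mm in diameter, top 32 mm above the table) of the keeper, 82 mm from the pivot axis; when closed it comes to rest beside an 8 mm pin, 30 mm tall above the table, just past the channel's other wall, on the side of the end stop
- wide_weight: bystander: a wider, flatter steel pattern weight, 50 mm in diameter, 24 mm tall, on the table beside the rail; origin under its centre
- wax: bystander: yellow block of beeswax 30x46x19 mm on the table beside the rail; origin under its centre
- chalk: bystander: blue tailor's chalk 40x49x8 mm on the table beside the rail; origin under its centre
Not all that is in view belongs to the job. Leave any blue, pink or purple look-alike of the weight_4 alone.

How it is judged:
By the outcome, as a careful person would: the job done as asked, in the order asked, and still so for the second after the job is handed in, with the robot touching nothing.
It also fails if it takes over 48 s, if anything falls off the work surface, if the arm or the gripper's body presses on something with over 40 N, if the wrist force passes 120 N, or if a joint passes its speed limit or range.

## Working session

There is one attempt and no reset: what is moved stays moved. The work goes in short steps, Python scripts to look and compute and a shell command to move; the robot and the scene stay as the last step left them, time stands still between calls to the robot, and variables do not carry over. Pictures are saved under pics/ and viewed, at most 10 in all, crops included, and the job is handed in when it is done.

```bash
mkdir -p pics; cat > h.py <<'E'
import numpy as np, cv2
from rig import bot, vision, workorder
def snap(n,f):
    m=vision.camera_model(n); im=vision.capture(n)
    cv2.imwrite('pics/'+f,im[:,:,::-1]); np.savez('pics/'+f+'.npz',K=m['camera_matrix'],T=m['camera_from_world']); return im,m
def ray(n,m,u,v):
    K=np.array(m['camera_matrix']);T=np.array(m['camera_from_world'])
    a=(u-K[0,2])/K[0,0];b=(v-K[1,2])/K[1,1]
    if n=='wrist':
        r=np.hypot(a,b); s=np.sin(r)/r if r>1e-9 else 1; d=np.array([a*s,-b*s,-np.cos(r)])
    else: d=np.array([a,-b,-1])
    R=T[:3,:3]; return -R.T@T[:3,3], R.T@d
def pt(n,m,u,v,z):
    o,d=ray(n,m,u,v); return o+d*(z-o[2])/d[2]
def proj(n,m,P):
    K=np.array(m['camera_matrix']);T=np.array(m['camera_from_world'])
    p=T[:3,:3]@np.array(P)+T[:3,3]; x,y,z=p[0],-p[1],-p[2]
    if n=='wrist':
        r=np.hypot(x,y); t=np.arctan2(r,z)/max(r,1e-9); x,y=x*t,y*t
    else: x,y=x/z,y/z
    return K[0,0]*x+K[0,2],K[1,1]*y+K[1,2]
E
python3 - <<'E'
from h import *
for n in('scene','side','wrist'):
    im,m=snap(n,n+'1.png'); print({k:v for k,v in m.items() if k not in('camera_matrix','camera_from_world')}, np.array(m['camera_matrix']).round(1).tolist(), ray(n,m,320,200)[0].round(3))
s=bot.read_state(); print(s['tcp_rot'],s['position'],s['time_s'])
E
```

```text
{} [[514.0, 0.0, 314.9], [0.0, 514.0, 200.6], [0.0, 0.0, 1.0]] [ 0.166 -0.582  0.831]
{} [[437.6, 0.0, 316.2], [0.0, 437.6, 198.6], [0.0, 0.0, 1.0]] [ 0.632 -0.7    0.572]
{} [[309.7, 0.0, 317.8], [0.0, 309.7, 197.0], [0.0, 0.0, 1.0]] [0.08  0.624 0.385]
[[-9.66183563e-01  2.57854309e-01 -6.90753710e-04]
 [ 2.57855087e-01  9.66182409e-01 -1.51896072e-03]
 [ 2.75723517e-04 -1.64570924e-03 -9.99998608e-01]] [0.16089149 0.60335585 0.22979497] 0.15
```

View pics/scene1.png

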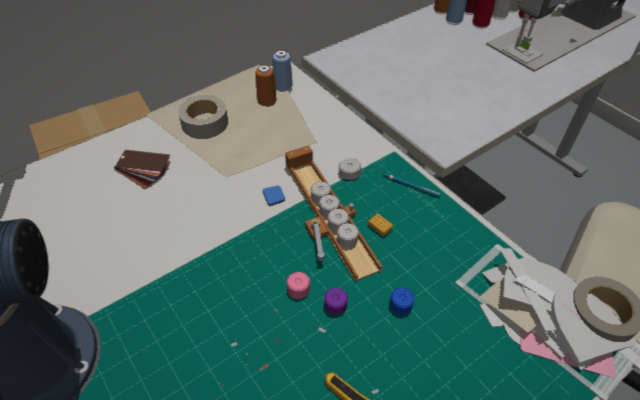

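View pics/wrist1.png

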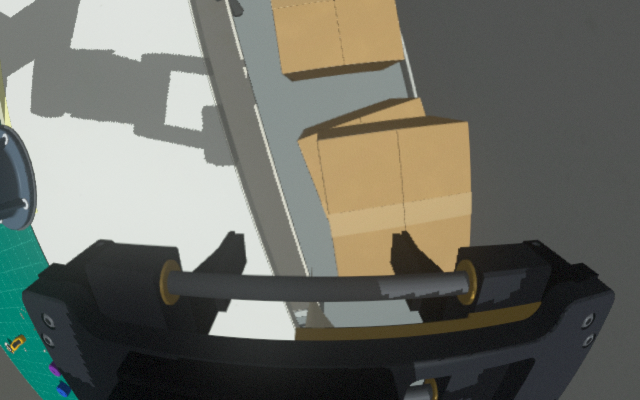

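The scene view shows the rail running from its open end near (365,268) to the stop at (298,157). The weights are near (321,190), (330,205), (338,219) and (347,236), and the keeper runs from about (315,225) to (320,260). The wrist view shows nothing useful yet. I'll enlarge the rail in the scene and side views.

```bash
python3 - <<'E'
from h import *
a=cv2.imread('pics/scene1.png')[140:285,250:410]; a=cv2.resize(a,None,fx=4,fy=4,interpolation=cv2.INTER_CUBIC); cv2.imwrite('pics/c1.png',a); print(a.shape)
m=dict(np.load('pics/scene1.png.npz')); m={'camera_matrix':m['K'],'camera_from_world':m['T']}
ms=dict(np.load('pics/side1.png.npz')); ms={'camera_matrix':ms['K'],'camera_from_world':ms['T']}
for u,v in((365,268),(298,157),(347,229),(321,186),(320,260),(315,225)):
    p=pt('scene',m,u,v,.03); print(p.round(3), np.round(proj('side',ms,p)))
E
```

```text
(580, 640, 3)
[ 0.559 -0.201  0.03 ] [299. 270.]
[0.629 0.118 0.03 ] [348. 166.]
[ 0.589 -0.109  0.03 ] [322. 233.]
[0.617 0.016 0.03 ] [340. 193.]
[ 0.502 -0.137  0.03 ] [272. 241.]
[ 0.544 -0.063  0.03 ] [300. 216.]
```

View pics/c1.png

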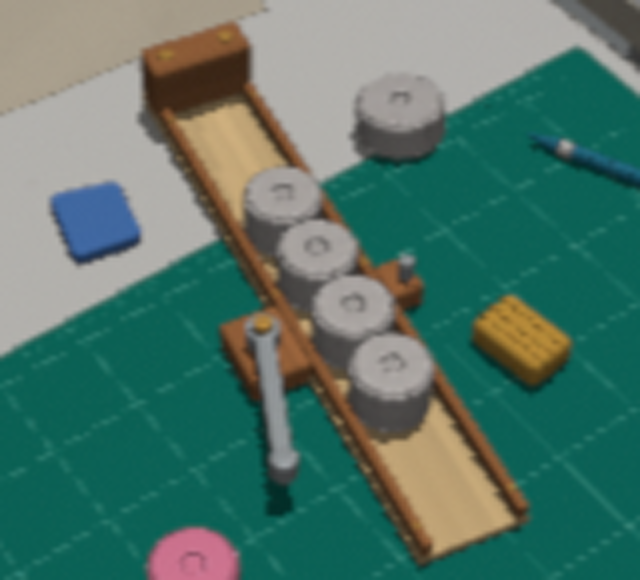

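View pics/side1.png

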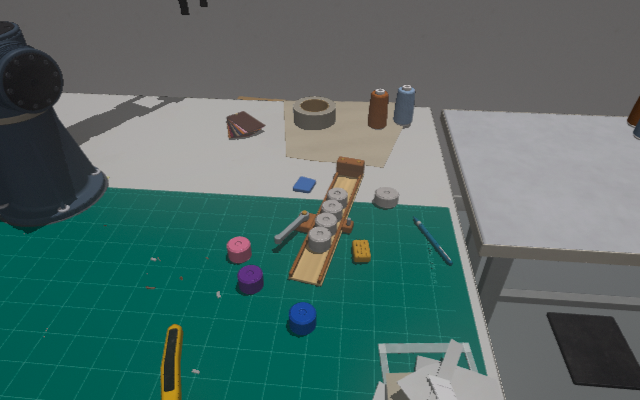

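The crop shows all four weights, the pivot top at (262,325) and the keeper tip at (284,458). The side view agrees, with the weights at x 320–338 and the keeper clear of the rail. Next I'll fit the rail pose.

```bash
cat > fit.py <<'E'
from h import *
from scipy.optimize import least_squares
d=np.load('pics/scene1.png.npz'); m={'camera_matrix':d['K'],'camera_from_world':d['T']}
C=lambda u,v:(250+u/4,140+v/4)
obs=[((425,550),(-25.5,-170,16)),((522,513),(25.5,-170,16)),((262,325),(-46,-28,34)),((148,64),(-28.5,150,42)),((249,50),(28.5,150,42))]
W=[(283,190),(317,245),(353,303),(392,362)]
def w(p,q): c,s=np.cos(p[2]),np.sin(p[2]); return np.array([p[0]+(c*q[0]-s*q[1])/1e3,p[1]+(s*q[0]+c*q[1])/1e3,q[2]/1e3])
def f(p):
    r=[]
    for a,q in obs: r+=list(np.subtract(proj('scene',m,w(p,q)),C(*a)))
    for i,a in enumerate(W): r+=list(np.subtract(proj('scene',m,w(p,(0,p[3]*1000-42*i,36))),C(*a)))
    return r
s=least_squares(f,[.59,-.03,-.2,.05]); p=s.x
print(p[:2],np.degrees(p[2]),p[3]*1e3); print(np.round(s.fun.reshape(-1,2),1).tolist())
for n,q in dict(w4=(0,p[3]*1e3-126,36),stop=(0,150,21),piv=(-46,-28,34),open=(0,-170,6)).items(): print(n,w(p,q).round(4))
t=pt('scene',m,*C(284,458),.032); pv=w(p,(-46,-28,32)); print('tip',t,np.linalg.norm(t-pv), np.degrees(np.arctan2(*(t-pv)[1::-1])-p[2]))
E
python3 fit.py
```

```text
[ 0.59988183 -0.03845999] -11.70120428401429 46.813732354827714
[[0.4, -0.8], [-0.0, -1.0], [-0.4, -0.6], [1.9, 2.9], [0.2, -1.0], [-0.5, 0.5], [-0.4, 0.3], [-0.4, 0.1], [-0.7, 0.3]]
w4 [ 0.5838 -0.116   0.036 ]
stop [0.6303 0.1084 0.021 ]
piv [ 0.5492 -0.0565  0.034 ]
open [ 0.5654 -0.2049  0.006 ]
tip [ 0.51010639 -0.128689    0.032     ] 0.08203235387557205 -106.72754340468556
```

```bash
cat > go.py <<'E'
import sys; from h import *
from scipy.spatial.transform import Rotation as Ro
P=np.array([.59988,-.03846,np.radians(-11.70)])
c,s=np.cos(P[2]),np.sin(P[2]); RR=np.array([[c,-s,0],[s,c,0],[0,0,1]])
def torail(p): return RR.T@(np.array(p)-[P[0],P[1],0])*1e3
if __name__=='__main__':
    S=bot.read_state(); R=np.array(S['tcp_rot']); t=torail(S['position'])
    print('t',round(S['time_s'],2),'rail TCP',t.round(1),'tip z',round(t[2]-8,1),'F rail',(RR.T@S['force']).round(1))
    # tool y along rail y turned by yaw deg
    a=[float(v) for v in sys.argv[1:]]
    while a:
        x,y,zt,yaw=a[:4]; a=a[4:]
        G=RR@Ro.from_euler('z',yaw,degrees=True).as_matrix()@np.array([[-1,0,0],[0,1,0],[0,0,-1]])
        print('xyz',(R.T@(RR@(np.array([x,y,zt+8])-t))).round(1),'rot',Ro.from_matrix(R.T@G).as_rotvec().round(4))
E
python3 go.py 0 -145 120 0 0 -145 22 0
```

```text
t 0.15 rail TCP [-560.   539.5  229.8] tip z 221.8 F rail [ 0.4 -0.9 -0.6]
xyz [-597.9 -651.5  102.7] rot [-0.0016 -0.0003 -0.0566]
xyz [-597.9 -651.4  200.7] rot [-0.0016 -0.0003 -0.0566]
```

```bash
python3 -m handwheel '[{"xyz":[-40,-43,7],"delta_rot":[0,0,-0.057],"hand":1},{"xyz":[-80,-87,14],"delta_rot":[0,0,-0.057],"hand":1},{"xyz":[-120,-130,20],"delta_rot":[0,0,-0.057],"hand":1},{"xyz":[-160,-174,27],"delta_rot":[0,0,-0.057],"hand":1},{"xyz":[-200,-218,34],"delta_rot":[0,0,-0.057],"hand":1}]' && python3 -m handwheel '[{"xyz":[-40,-43,7],"delta_rot":[0,0,0],"hand":1},{"xyz":[-80,-87,14],"delta_rot":[0,0,0],"hand":1},{"xyz":[-120,-130,20],"delta_rot":[0,0,0],"hand":1},{"xyz":[-160,-174,27],"delta_rot":[0,0,0],"hand":1},{"xyz":[-200,-218,34],"delta_rot":[0,0,0],"hand":1}]'; python3 go.py 0 -145 70 0
```

```text
time_s: 0.78
position: [0.2988, 0.3401, 0.1964]
tcp_rot: [[-0.979, 0.202, 0.001], [0.202, 0.979, 0.0], [-0.001, 0.0, -1.0]]
force: [0.5, 0.7, -0.1]
opening: 0.52
grasp_force: 0.0
time_s: 1.4
position: [0.4508, 0.0859, 0.1624]
tcp_rot: [[-0.979, 0.203, 0.0], [0.203, 0.979, 0.0], [-0.0, 0.0, -1.0]]
force: [0.2, 0.7, 0.5]
opening: 0.016
grasp_force: 0.0
t 1.4 rail TCP [-171.2   91.5  162.4] tip z 154.4 F rail [0.1 0.7 0.5]
xyz [-171.1 -236.5   84.4] rot [0.0003 0.0004 0.    ]
```

```bash
python3 -m handwheel '[{"xyz":[-35,-48,10],"delta_rot":[0,0,0],"hand":1},{"xyz":[-70,-96,20],"delta_rot":[0,0,0],"hand":1},{"xyz":[-105,-144,35],"delta_rot":[0,0,0],"hand":1},{"xyz":[-140,-192,50],"delta_rot":[0,0,0],"hand":1},{"xyz":[-171,-237,60],"delta_rot":[0,0,0],"hand":1}]'; python3 - <<'E'
from h import *
im,m=snap('wrist','wrist2.png')
E
python3 go.py 0 -145 22 0
```

```text
time_s: 2.02
position: [0.5698, -0.1811, 0.1015]
tcp_rot: [[-0.979, 0.203, -0.001], [0.203, 0.979, 0.0], [0.001, 0.0, -1.0]]
force: [0.6, 0.9, 0.8]
opening: 0.005
grasp_force: 0.0
t 2.08 rail TCP [   5.1 -152.4  101.1] tip z 93.1 F rail [ 4.1 -3.1 -0.4]
xyz [ 5.6  7.8 71. ] rot [-0.0051  0.0075 -0.0031]
```

View pics/wrist2.png

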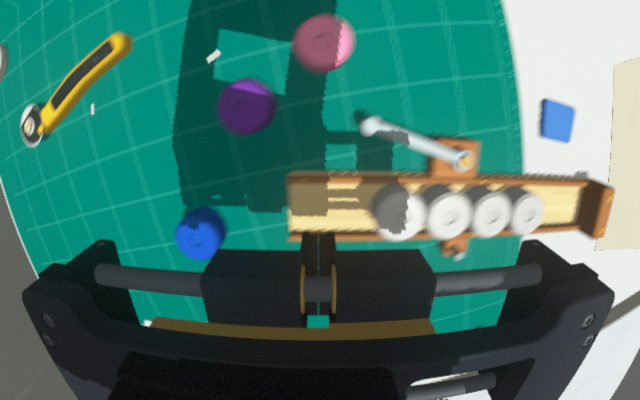

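The wrist view confirms the layout: fingers over the open end at (320,240), w4 at (398,213), keeper tip at (370,125), and the path clear. I'll descend behind w4.

```bash
python3 -m handwheel '[{"xyz":[0,0,20],"delta_rot":[0,0,0],"hand":1},{"xyz":[0,0,45],"delta_rot":[0,0,0],"hand":1},{"xyz":[0,0,65],"delta_rot":[0,0,0],"hand":1},{"xyz":[0,0,70],"delta_rot":[0,0,0],"hand":1},{"xyz":[0,0,70],"delta_rot":[0,0,0],"hand":1}]'; python3 - <<'E'
from h import *
im,m=snap('wrist','wrist3.png')
from go import RR,P
w=lambda x,y,z:RR@(np.array([x,y,z])/1e3)+[P[0],P[1],0]
for q in((0,-79,36),(0,47,36),(-46,-28,34),(-25.5,-170,16),(25.5,150,16)): x=proj('wrist',m,w(*q)); print(np.round(x)); cv2.circle(im,(int(x[0]),int(x[1])),3,(255,0,0),-1)
cv2.imwrite('pics/w3.png',im[:,:,::-1])
E
python3 go.py 0 -30 24 0
```

```text
time_s: 2.7
position: [0.5693, -0.1789, 0.0325]
tcp_rot: [[-0.979, 0.202, -0.0], [0.202, 0.979, 0.0], [0.0, 0.0, -1.0]]
force: [-0.4, -0.4, 0.9]
opening: 0.004
grasp_force: 0.0
[430. 258.]
[577. 245.]
[514. 182.]
[274. 206.]
[619. 252.]
t 2.75 rail TCP [  -1.  -143.8   33. ] tip z 25.0 F rail [-0.   0.2  0.3]
xyz [ -1.  113.8   1. ] rot [-0.0002  0.0008  0.0006]
```

View pics/w3.png

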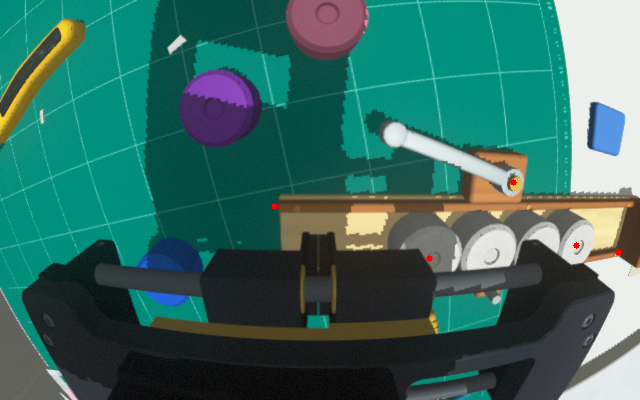

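Calibration agrees: the projected points land on the pivot, the weights and the rail. I'll start pushing along +tool y, gently.

```bash
python3 -m handwheel '[{"xyz":[-1,8,0],"delta_rot":[0,0,0],"hand":1},{"xyz":[-1,16,0],"delta_rot":[0,0,0],"hand":1},{"xyz":[-1,24,0],"delta_rot":[0,0,0],"hand":1},{"xyz":[-1,31,0],"delta_rot":[0,0,0],"hand":1},{"xyz":[-1,38,0],"delta_rot":[0,0,0],"hand":1}]'; python3 go.py; python3 -m handwheel '[{"xyz":[0,7,0],"delta_rot":[0,0,0],"hand":1},{"xyz":[0,14,0],"delta_rot":[0,0,0],"hand":1},{"xyz":[0,21,0],"delta_rot":[0,0,0],"hand":1},{"xyz":[0,28,0],"delta_rot":[0,0,0],"hand":1},{"xyz":[0,35,0],"delta_rot":[0,0,0],"hand":1}]'; python3 go.py
```

```text
time_s: 3.38
position: [0.5783, -0.1421, 0.0327]
tcp_rot: [[-0.98, 0.201, 0.0], [0.201, 0.98, -0.001], [-0.001, -0.001, -1.0]]
force: [-0.7, -4.4, 0.1]
opening: 0.006
grasp_force: 2.5
t 3.38 rail TCP [-1.000e-01 -1.058e+02  3.270e+01] tip z 24.7 F rail [ 0.2 -4.5  0.1]
time_s: 4.0
position: [0.5853, -0.1075, 0.0327]
tcp_rot: [[-0.979, 0.202, 0.0], [0.202, 0.979, -0.0], [-0.0, -0.0, -1.0]]
force: [-0.5, -4.8, 0.9]
opening: 0.0
grasp_force: 2.5
t 4.0 rail TCP [ -0.3 -70.6  32.7] tip z 24.7 F rail [ 0.5 -4.8  0.9]
```

```bash
python3 -m handwheel '[{"xyz":[0,7,0],"delta_rot":[0,0,0],"hand":1},{"xyz":[0,14,0],"delta_rot":[0,0,0],"hand":1},{"xyz":[0,20,0],"delta_rot":[0,0,0],"hand":1},{"xyz":[0,25,0],"delta_rot":[0,0,0],"hand":1},{"xyz":[0,29,0],"delta_rot":[0,0,0],"hand":1}]'; python3 go.py; python3 -m handwheel '[{"xyz":[0,2,0],"delta_rot":[0,0,0],"hand":1},{"xyz":[0,4,0],"delta_rot":[0,0,0],"hand":1},{"xyz":[0,5,0],"delta_rot":[0,0,0],"hand":1},{"xyz":[0,6,0],"delta_rot":[0,0,0],"hand":1},{"xyz":[0,7,0],"delta_rot":[0,0,0],"hand":1}]'; python3 go.py
```

```text
time_s: 4.62
position: [0.591, -0.0791, 0.0326]
tcp_rot: [[-0.979, 0.202, -0.0], [0.202, 0.979, -0.0], [0.0, -0.0, -1.0]]
force: [-0.4, -5.3, -0.1]
opening: 0.005
grasp_force: 2.7
t 4.62 rail TCP [ -0.5 -41.6  32.6] tip z 24.6 F rail [ 0.7 -5.3 -0.1]
time_s: 5.25
position: [0.5923, -0.0726, 0.0326]
tcp_rot: [[-0.979, 0.202, -0.0], [0.202, 0.979, -0.0], [0.0, -0.0, -1.0]]
force: [-1.5, -5.1, 1.9]
opening: 0.007
grasp_force: 2.7
t 5.25 rail TCP [ -0.5 -34.9  32.6] tip z 24.6 F rail [-0.4 -5.3  1.9]
```

```bash
python3 -m handwheel '[{"xyz":[0,1,0],"delta_rot":[0,0,0],"hand":1},{"xyz":[0,2,0],"delta_rot":[0,0,0],"hand":1},{"xyz":[0,3,0],"delta_rot":[0,0,0],"hand":1},{"xyz":[0,4,0],"delta_rot":[0,0,0],"hand":1},{"xyz":[0,4,0],"delta_rot":[0,0,0],"hand":1}]'; python3 go.py
```

```text
time_s: 5.88
position: [0.5932, -0.0685, 0.0326]
tcp_rot: [[-0.979, 0.202, -0.0], [0.202, 0.979, -0.0], [0.0, -0.0, -1.0]]
force: [-1.4, -5.2, 1.6]
opening: 0.004
grasp_force: 2.4
t 5.88 rail TCP [ -0.5 -30.8  32.6] tip z 24.6 F rail [-0.3 -5.4  1.6]
```

```bash
python3 -m handwheel '[{"xyz":[0,1,0],"delta_rot":[0,0,0],"hand":1},{"xyz":[0,2,0],"delta_rot":[0,0,0],"hand":1},{"xyz":[0,3,0],"delta_rot":[0,0,0],"hand":1},{"xyz":[0,4,0],"delta_rot":[0,0,0],"hand":1},{"xyz":[0,4,0],"delta_rot":[0,0,0],"hand":1}]'; python3 - <<'E'
from h import *
for n in('wrist','scene'):snap(n,n+'4.png')
a=cv2.imread('pics/scene4.png')[140:285,250:410]; a=cv2.resize(a,None,fx=2.5,fy=2.5,interpolation=cv2.INTER_CUBIC)
b=cv2.imread('pics/wrist4.png')[130:330,220:640]
o=np.zeros((600,420,3),np.uint8); o[:200]=b; o[210:210+a.shape[0],:a.shape[1]]=a; cv2.imwrite('pics/o4.png',o)
E
python3 go.py
```

```text
time_s: 6.5
position: [0.594, -0.0646, 0.0326]
tcp_rot: [[-0.979, 0.202, -0.0], [0.202, 0.979, -0.0], [0.0, -0.0, -1.0]]
force: [-1.2, -4.9, 1.3]
opening: 0.01
grasp_force: 2.5
t 6.6 rail TCP [ -0.5 -26.8  32.6] tip z 24.6 F rail [ 0.5 -5.1  1. ]
```

View pics/o4.png

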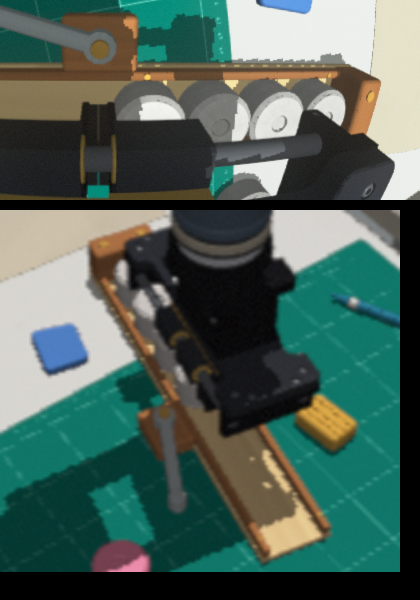

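The first weight is now very close to the stop. I'll creep forward until the force rises.

```bash
python3 -m handwheel '[{"xyz":[0,0.7,0],"delta_rot":[0,0,0],"hand":1},{"xyz":[0,1.4,0],"delta_rot":[0,0,0],"hand":1},{"xyz":[0,2,0],"delta_rot":[0,0,0],"hand":1},{"xyz":[0,2.5,0],"delta_rot":[0,0,0],"hand":1},{"xyz":[0,3,0],"delta_rot":[0,0,0],"hand":1}]'; python3 go.py
```

```text
time_s: 7.22
position: [0.5945, -0.0625, 0.0326]
tcp_rot: [[-0.979, 0.202, -0.0], [0.202, 0.979, -0.001], [0.0, -0.001, -1.0]]
force: [-2.0, -8.4, 2.2]
opening: 0.005
grasp_force: 4.2
t 7.22 rail TCP [ -0.4 -24.6  32.6] tip z 24.6 F rail [-0.3 -8.6  2.2]
```

```bash
python3 -m handwheel '[{"xyz":[0,0.5,0],"delta_rot":[0,0,0],"hand":1},{"xyz":[0,1,0],"delta_rot":[0,0,0],"hand":1},{"xyz":[0,1.3,0],"delta_rot":[0,0,0],"hand":1},{"xyz":[0,1.6,0],"delta_rot":[0,0,0],"hand":1},{"xyz":[0,1.6,0],"delta_rot":[0,0,0],"hand":1}]'; python3 go.py
```

```text
time_s: 7.85
position: [0.5947, -0.0623, 0.0327]
tcp_rot: [[-0.98, 0.201, -0.001], [0.201, 0.98, -0.003], [-0.0, -0.003, -1.0]]
force: [-2.5, -11.0, 1.7]
opening: 0.008
grasp_force: 5.8
t 7.85 rail TCP [ -0.2 -24.4  32.7] tip z 24.7 F rail [ -0.2 -11.3   1.7]
```

```bash
python3 -m handwheel '[{"xyz":[0,1,0],"delta_rot":[0,0,0],"hand":1},{"xyz":[0,2,0],"delta_rot":[0,0,0],"hand":1},{"xyz":[0,3,0],"delta_rot":[0,0,0],"hand":1},{"xyz":[0,3,0],"delta_rot":[0,0,0],"hand":1},{"xyz":[0,3,0],"delta_rot":[0,0,0],"hand":1}]'; python3 go.py
```

```text
time_s: 8.48
position: [0.5956, -0.062, 0.0329]
tcp_rot: [[-0.98, 0.2, 0.0], [0.2, 0.98, -0.007], [-0.001, -0.007, -1.0]]
force: [-4.4, -19.0, 3.0]
opening: 0.004
grasp_force: 9.8
t 8.47 rail TCP [  0.6 -23.9  32.9] tip z 24.9 F rail [ -0.4 -19.5   3. ]
```

Force climbs with no motion, so the row is home. I'll back off, lift, and work out the keeper path.

```bash
python3 -m handwheel '[{"xyz":[0,-5,0],"delta_rot":[0,0,0],"hand":1},{"xyz":[0,-20,0],"delta_rot":[0,0,0],"hand":1},{"xyz":[0,-45,0],"delta_rot":[0,0,0],"hand":1},{"xyz":[0,-60,-20],"delta_rot":[0,0,0],"hand":1},{"xyz":[0,-60,-50],"delta_rot":[0,0,0],"hand":1}]'; python3 go.py -88 -78 75 0 -88 -78 21 0; python3 - <<'E'
from h import *
from go import torail
d=np.load('pics/scene1.png.npz'); m={'camera_matrix':d['K'],'camera_from_world':d['T']}
print('pink',torail(pt('scene',m,298,280,.03)).round())
for f in (-107,-95,-80,-65,-50,-35,-20,-10,-4,0,3):
    a=np.radians(f);u=np.array([np.cos(a),np.sin(a)]);n=np.array([-u[1],u[0]])
    h=9.5*abs(u[1])+6.5*abs(u[0]); q=np.array([-46,-28])+60*u-n*(5+h); print(f,q.round(1), 'tool shift from (-88,-78):',(-(q[0]+88)).round(1),(q[1]+78).round(1))
E
```

```text
time_s: 9.1
position: [0.5821, -0.1161, 0.0818]
tcp_rot: [[-0.979, 0.204, -0.003], [0.204, 0.979, 0.003], [0.004, 0.002, -1.0]]
force: [0.2, 0.6, 0.5]
opening: 0.002
grasp_force: 0.0
t 9.1 rail TCP [ -1.6 -79.7  81.8] tip z 73.8 F rail [0.1 0.6 0.5]
xyz [86.4  1.5 -0.9] rot [ 0.0019 -0.0035 -0.0016]
xyz [86.2  1.4 53.1] rot [ 0.0019 -0.0035 -0.0016]
pink [-131. -139.   30.]
-107 [-78.8 -80.7] tool shift from (-88,-78): -9.2 -2.7
-95 [-66.2 -86.5] tool shift from (-88,-78): -21.8 -8.5
-80 [-50.8 -89.8] tool shift from (-88,-78): -37.2 -11.8
-65 [-35.5 -89.3] tool shift from (-88,-78): -52.5 -11.3
-50 [-20.  -84.5] tool shift from (-88,-78): -68.0 -6.5
-35 [ -5.9 -75.3] tool shift from (-88,-78): -82.1 2.7
-20 [  5.5 -62. ] tool shift from (-88,-78): -93.5 16.0
-10 [ 10.8 -51.3] tool shift from (-88,-78): -98.8 26.7
-4 [ 13.  -44.3] tool shift from (-88,-78): -101.0 33.7
0 [ 14.  -39.5] tool shift from (-88,-78): -102.0 38.5
3 [ 14.5 -36.8] tool shift from (-88,-78): -102.5 41.2
```

```bash
python3 -m handwheel '[{"xyz":[45,1,0],"delta_rot":[0,0,0],"hand":1},{"xyz":[86,1,0],"delta_rot":[0,0,0],"hand":1},{"xyz":[86,1,0],"delta_rot":[0,0,0],"hand":1},{"xyz":[86,1,20],"delta_rot":[0,0,0],"hand":1},{"xyz":[86,1,40],"delta_rot":[0,0,0],"hand":1}]'; python3 -m handwheel '[{"xyz":[0,0,8],"delta_rot":[0,0,0],"hand":1},{"xyz":[0,0,13],"delta_rot":[0,0,0],"hand":1},{"xyz":[0,0,13],"delta_rot":[0,0,0],"hand":1},{"xyz":[0,0,13],"delta_rot":[0,0,0],"hand":1},{"xyz":[0,0,13],"delta_rot":[0,0,0],"hand":1}]';python3 -c "
from h import *
snap('wrist','wrist5.png')"; python3 go.py
```

```text
time_s: 9.72
position: [0.501, -0.0978, 0.0424]
tcp_rot: [[-0.979, 0.203, 0.003], [0.203, 0.979, -0.0], [-0.003, 0.0, -1.0]]
force: [-0.0, 0.2, 0.3]
opening: 0.002
grasp_force: 0.0
time_s: 10.35
position: [0.4997, -0.0977, 0.03]
tcp_rot: [[-0.979, 0.202, 0.001], [0.202, 0.979, -0.0], [-0.001, -0.0, -1.0]]
force: [-0.8, 0.0, -0.7]
opening: 0.006
grasp_force: 0.0
t 10.4 rail TCP [-86.1 -78.3  30. ] tip z 22.0 F rail [ 0.5 -0.   0.1]
```

View pics/wrist5.png

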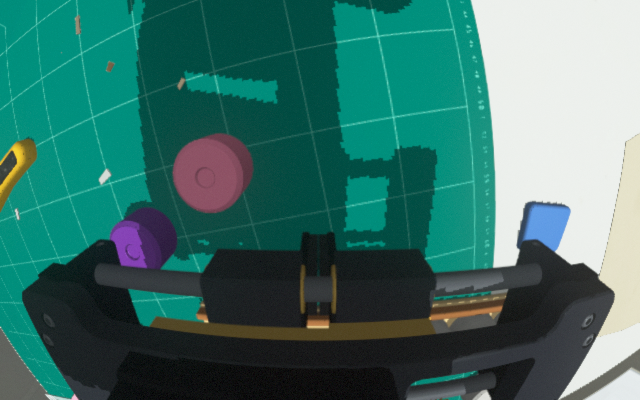

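The fingers are clear on the keeper's outer side, with pink at (212,173) well away. I'll start the sweep.

```bash
python3 -m handwheel '[{"xyz":[-7,-2,0],"delta_rot":[0,0,0],"hand":1},{"xyz":[-14,-5.5,0],"delta_rot":[0,0,0],"hand":1},{"xyz":[-20,-8,0],"delta_rot":[0,0,0],"hand":1},{"xyz":[-28,-10.5,0],"delta_rot":[0,0,0],"hand":1},{"xyz":[-35,-11.5,0],"delta_rot":[0,0,0],"hand":1}]'; python3 go.py;  python3 -m handwheel '[{"xyz":[-8,0.5,0],"delta_rot":[0,0,0],"hand":1},{"xyz":[-15,1,0],"delta_rot":[0,0,0],"hand":1},{"xyz":[-23,3,0],"delta_rot":[0,0,0],"hand":1},{"xyz":[-31,5.5,0],"delta_rot":[0,0,0],"hand":1},{"xyz":[-38,9.5,0],"delta_rot":[0,0,0],"hand":1}]'; python3 go.py -5.9 -75.3 22 0 5.5 -62 22 0 10.8 -51.3 22 0 13 -44.3 22 0
```

```text
time_s: 11.02
position: [0.5317, -0.1162, 0.0294]
tcp_rot: [[-0.979, 0.203, -0.0], [0.203, 0.979, 0.0], [0.0, 0.0, -1.0]]
force: [-0.5, 0.8, 0.3]
opening: 0.007
grasp_force: 0.5
t 11.03 rail TCP [-51.  -89.9  29.4] tip z 21.4 F rail [-0.6  0.7  0.3]
time_s: 11.65
position: [0.5712, -0.1143, 0.0295]
tcp_rot: [[-0.979, 0.202, 0.0], [0.202, 0.979, -0.0], [-0.0, -0.0, -1.0]]
force: [-1.3, 0.0, 0.0]
opening: 0.005
grasp_force: 0.5
t 11.65 rail TCP [-12.7 -80.1  29.5] tip z 21.5 F rail [-1.2 -0.2  0. ]
xyz [-6.8  4.8 -0.5] rot [-0.0001  0.0003  0.0004]
xyz [-18.2  18.1  -0.5] rot [-0.0001  0.0003  0.0004]
xyz [-23.5  28.8  -0.5] rot [-0.0001  0.0003  0.0004]
xyz [-25.7  35.8  -0.5] rot [-0.0001  0.0003  0.0004]
```

```bash
python3 -m handwheel '[{"xyz":[-7,5,0],"delta_rot":[0,0,0],"hand":1},{"xyz":[-13,11,0],"delta_rot":[0,0,0],"hand":1},{"xyz":[-18,18,0],"delta_rot":[0,0,0],"hand":1},{"xyz":[-22,25,0],"delta_rot":[0,0,0],"hand":1},{"xyz":[-24,31,0],"delta_rot":[0,0,0],"hand":1}]'; python3 go.py;  python3 -m handwheel '[{"xyz":[-1,3,0],"delta_rot":[0,0,0],"hand":1},{"xyz":[-2,5,0],"delta_rot":[0,0,0],"hand":1},{"xyz":[-2,7,0],"delta_rot":[0,0,0],"hand":1},{"xyz":[-2,8,0],"delta_rot":[0,0,0],"hand":1},{"xyz":[-2,9,0],"delta_rot":[0,0,0],"hand":1}]'; python3 go.py
```

```text
time_s: 12.28
position: [0.6007, -0.0884, 0.0296]
tcp_rot: [[-0.979, 0.202, 0.0], [0.202, 0.979, -0.0], [-0.0, -0.0, -1.0]]
force: [-1.5, 0.1, 0.2]
opening: 0.008
grasp_force: 0.4
t 12.28 rail TCP [ 10.9 -48.7  29.6] tip z 21.6 F rail [-1.5 -0.2  0.2]
time_s: 12.9
position: [0.6044, -0.0806, 0.0296]
tcp_rot: [[-0.979, 0.203, 0.001], [0.203, 0.979, -0.0], [-0.001, -0.0, -1.0]]
force: [0.3, -1.2, -0.5]
opening: 0.008
grasp_force: 0.4
t 12.9 rail TCP [ 13.  -40.3  29.6] tip z 21.6 F rail [ 0.5 -1.1 -0.5]
```

Next, creep until the limit is felt.

```bash
python3 -m handwheel '[{"xyz":[0,0.8,0],"delta_rot":[0,0,0],"hand":1},{"xyz":[0,1.5,0],"delta_rot":[0,0,0],"hand":1},{"xyz":[0,2,0],"delta_rot":[0,0,0],"hand":1},{"xyz":[0,2.5,0],"delta_rot":[0,0,0],"hand":1},{"xyz":[0,2.5,0],"delta_rot":[0,0,0],"hand":1}]'; python3 go.py
```

```text
time_s: 13.52
position: [0.6045, -0.0801, 0.0297]
tcp_rot: [[-0.98, 0.201, -0.0], [0.201, 0.98, -0.003], [-0.001, -0.003, -1.0]]
force: [-1.4, -8.1, 0.1]
opening: 0.003
grasp_force: 4.0
t 13.53 rail TCP [ 13.  -39.9  29.7] tip z 21.7 F rail [ 0.3 -8.2  0.1]
```

The limit is felt at the expected position. I'll back off, lift clear and inspect.

```bash
python3 -m handwheel '[{"xyz":[0,-5,0],"delta_rot":[0,0,0],"hand":1},{"xyz":[0,-25,0],"delta_rot":[0,0,0],"hand":1},{"xyz":[0,-45,-20],"delta_rot":[0,0,0],"hand":1},{"xyz":[0,-60,-70],"delta_rot":[0,0,0],"hand":1},{"xyz":[0,-90,-120],"delta_rot":[0,0,0],"hand":1}]'; python3 -m handwheel '[{"xyz":[40,-40,-20],"delta_rot":[0,0,0],"hand":1},{"xyz":[80,-80,-40],"delta_rot":[0,0,0],"hand":1},{"xyz":[120,-110,-50],"delta_rot":[0,0,0],"hand":1},{"xyz":[120,-120,-50],"delta_rot":[0,0,0],"hand":1},{"xyz":[120,-120,-50],"delta_rot":[0,0,0],"hand":1}]'; python3 - <<'E'
from h import *
from go import RR,P
im,m=snap('scene','scene6.png')
w=lambda x,y,z:RR@(np.array([x,y,z])/1e3)+[P[0],P[1],0]
a=cv2.resize(im[140:285,250:410],None,fx=4,fy=4,interpolation=cv2.INTER_CUBIC)
for q in [(0,129-42*i,36) for i in range(4)]+[(36,-28,32)]:
    x=proj('scene',m,w(*q)); cv2.circle(a,(int((x[0]-250)*4),int((x[1]-140)*4)),3,(255,0,0),-1)
cv2.imwrite('pics/o6.png',a[:,:,::-1])
E
```

```text
time_s: 14.15
position: [0.5858, -0.1671, 0.1518]
tcp_rot: [[-0.979, 0.202, 0.0], [0.202, 0.979, 0.0], [-0.0, 0.0, -1.0]]
force: [1.1, 0.1, 0.5]
opening: 0.005
grasp_force: 0.0
time_s: 14.78
position: [0.4449, -0.261, 0.2007]
tcp_rot: [[-0.979, 0.205, 0.002], [0.205, 0.979, -0.002], [-0.003, -0.001, -1.0]]
force: [-0.2, -0.1, 0.4]
opening: 0.005
grasp_force: 0.0
```

View pics/o6.png

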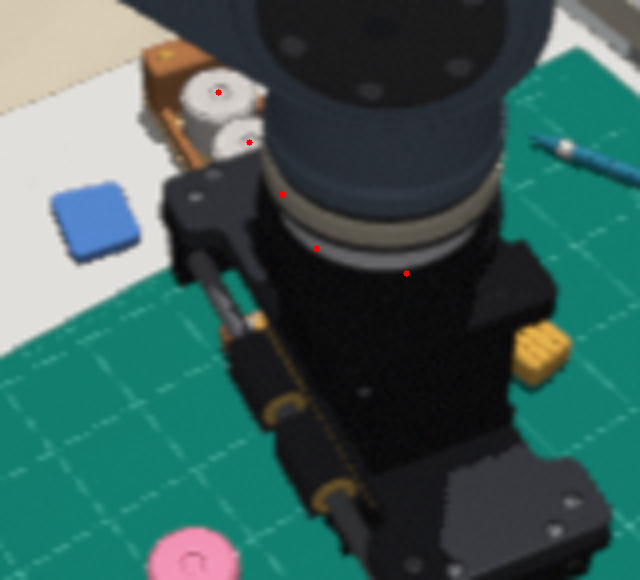

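Weights 1 and 2 sit exactly where predicted, but the arm hides the rest. I'll use the side and wrist views.

```bash
python3 - <<'E'
from h import *
from go import RR,P
w=lambda x,y,z:RR@(np.array([x,y,z])/1e3)+[P[0],P[1],0]
o=[]
for n in('side','wrist'):
    im,m=snap(n,n+'7.png'); im=im.copy()
    Q=[proj(n,m,w(*q)) for q in [(0,129-42*i,36) for i in range(4)]+[(36,-28,32),(-46,-28,34)]]; print(n,np.round(Q).tolist())
    if n=='side':
        a=cv2.resize(im[140:290,230:430],None,fx=4,fy=4,interpolation=cv2.INTER_CUBIC)
        for x in Q: cv2.circle(a,(int((x[0]-230)*4),int((x[1]-140)*4)),2,(255,0,0),-1)
        cv2.imwrite('pics/o7.png',a[:,:,::-1])
E
```

```text
side [[346.0, 171.0], [341.0, 182.0], [336.0, 194.0], [330.0, 206.0], [344.0, 221.0], [303.0, 212.0]]
wrist [[565.0, 253.0], [547.0, 256.0], [526.0, 258.0], [503.0, 260.0], [478.0, 283.0], [491.0, 229.0]]
```

View pics/o7.png

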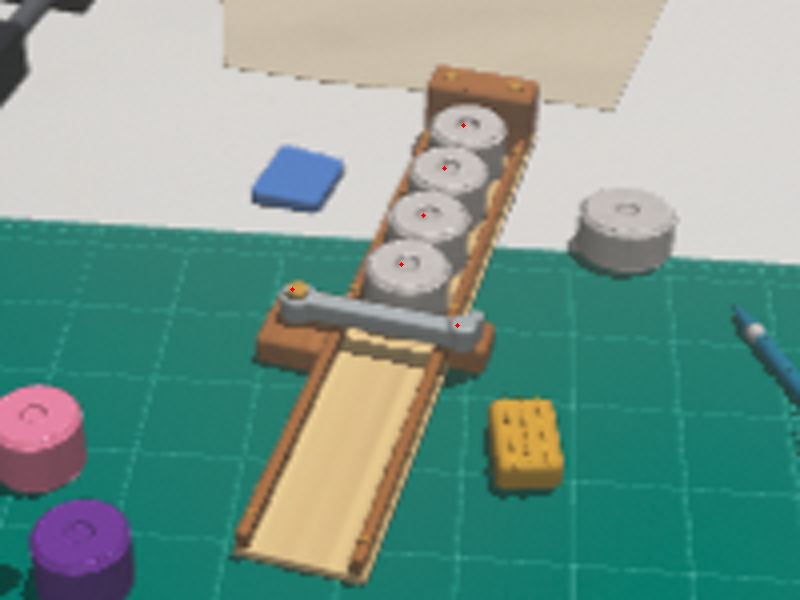

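The side view shows the row home and touching, from (466,125) to (405,265). The keeper lies square across behind it, with its tip against the pin at (460,325), and nothing on the table has moved.

```bash
python3 -c "
from rig import workorder
print(workorder.hand_in())"
```

```text
the job is handed in; nothing more can be done
None
```

The job is done and handed in at about 15 s on the robot's clock: the four weights are touching and home against the end stop, the keeper is closed square behind them, and the things beside the rail were left alone.

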